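# Put the hand stamps back in their rests

### The arm

A 7-joint arm with a two-finger parallel gripper is mounted at the origin on the work surface. World frame = base frame: x ahead of the robot, y to its left, z up, the work surface at z = 0. Lengths are in m, angles in rad, forces in N, time in s.
With the tool pointing down it reaches from about 0.425 to 0.8 m from the base axis. Payload 8.3 kg.
Tool frame: the origin (TCP) lies at the very end of the fingers, on their centre line; the grasp point (between the pads) lies 19 mm behind it; z points along the fingers, y is the line along which they close (so a half turn about z gives the same grasp; the last joint's range is limited). The gripper opens to 85 mm and grips with 20 to 120 N. Pads are 22 mm wide; open, the fingers measure 114 mm over their backs; the gripper's body (76 mm by 85 mm) begins 54 mm behind the grasp point. The pads swing forward as they close: fully open they stand 13 mm farther back than shut.
Start: joints at [-1.342, 0.383, 0.016, 1.37, -0.006, 1.388, -0.046], TCP at [0.18, 0.599, 0.231] pointing down, gripper open.
Joint ranges: [-2.95, 2.95], [-0.25, 2.06], [-1.52, 1.56], [0.18, 2.33], [-1.44, 4.58], [0.02, 2.06], [-3.01, 3.01]. Speed limits (rad/s): [2.39, 2.39, 3.01, 3.01, 3.14, 3.14, 3.14].

### API

Orientations are given as a unit quaternion [w, x, y, z].
In Python, from cell import telemetry, imaging, workorder gives the robot as it stands. The module is installed in compiled form; this text tells all that it offers.
- The arm moves only by the tool arm_command, never from a script. Its argument "plan" is a list of rows, each a list of 3 entries, a list of its own where there are three numbers: the shift along the tool's x, y, z in cm, then the turn, a rotation vector about the tool's x, y, z in rad, then the gripper command: -1 is fully open, 1 is shut, values between are in proportion. In form: [[[x, y, z], [ax, ay, az], hand], ...]. A call has 1 to 10 rows; each row is the pose to reach, as a shift and turn from the pose commanded when the call began, along the tool's axes at that moment; what a row does not reach only later rows make up. A row lasts 1/12 s, in which the tool goes at most 41.7 mm and 7.16 degrees, less where a joint would pass 70% of its speed; a pose out of reach is approached as far as the arm can. A call with a gripper value outside its range is refused whole. The fingers move at their own pace and stop on an object; "squeeze" is the grip in N (left out, the last holds). Time passes only in rows, so rows that repeat a pose let the fingers close. It gives the time, the measured TCP pose, the force, the opening and the grip force at its end, in the units of the state.
- telemetry.state(): the state, without advancing time (a new reading comes with each control period).
- imaging.grab_frame(name): name is "side" or "top" or "wrist"; returns the picture (400x640x3 uint8, red, green, blue); there is no depth.
- imaging.camera_params(name): a dict with "fx", "fy", "cx", "cy" (pixels), "pose" (4x4, takes a point from camera to world coordinates). Camera axes: x right, y up, looking along -z (the intrinsics and any distortion apply to the point x, -y, -z); pixel columns grow to the right and rows downward; lengths in m; the calibration is good to about 2 mm. A picture is of the moment at which its call begins: read the wrist's pose just before it. camera_params takes no time and is no camera call; for the wrist camera it gives the pose at the moment of the call.
- workorder.close_job(): hands the job in; it is judged then, once.
The state is a dict: "time_s": time; "q": joint angles; "joint_vel": joint speeds; "tau": joint torques, N m; "eef_pos": TCP position; "eef_rot": TCP orientation; "force": force on the tool from outside, world axes, zero at the start; "ft_torque": the same for the moment, N m; "grip_width": finger opening in m; "grip_force": force on a finger pad.
Only numpy, scipy, OpenCV 4.12 (cv2) and the standard library are available. Lean on these libraries where they do the work, as an engineer would, in place of code of your own. Each camera call takes 0.05 s, during which the arm holds its last target. There are 200 camera calls.

### The job

The counter is closing: put each of the four wooden hand stamps away in the black rest whose recess has the shape of its foot, standing upright and flat on the felt inside the recess, the oblong ones lying along theirs. Set them down rather than dropping them, and leave the self-inking stamper and the glue stick where they stand.

Things in the scene. Friction and masses are not known exactly. Their poses are not given: they have to be found in the camera images.
- stamp_round: Foot: round, 50 mm in diameter. Wooden hand stamp standing upright: black rubber sole and light wooden foot 21 mm thick together, a stem 17 mm thick, and on it a darker round wooden knob 28 mm in diameter, straight-sided from 52 to 76 mm above the sole, top at 82 mm, on the foot's centre. About 110 g. Origin: centre of the sole's underside, z up.
- stamp_square: Foot: square, 42 by 42 mm, sides along x and y. Wooden hand stamp standing upright: black rubber sole and light wooden foot 21 mm thick together, a stem 17 mm thick, and on it a darker round wooden knob 28 mm in diameter, straight-sided from 52 to 76 mm above the sole, top at 82 mm, on the foot's centre. About 110 g. Origin: centre of the sole's underside, z up.
- stamp_narrow: Foot: narrow oblong, 66 mm (along its x) by 26 mm (along its y). Wooden hand stamp standing upright: black rubber sole and light wooden foot 21 mm thick together, a stem 17 mm thick, and on it a darker round wooden knob 28 mm in diameter, straight-sided from 52 to 76 mm above the sole, top at 82 mm, on the foot's centre. About 110 g. Origin: centre of the sole's underside, z up.
- stamp_broad: Foot: broad oblong, 66 mm (along its x) by 44 mm (along its y). Wooden hand stamp standing upright: black rubber sole and light wooden foot 21 mm thick together, a stem 17 mm thick, and on it a darker round wooden knob 28 mm in diameter, straight-sided from 52 to 76 mm above the sole, top at 82 mm, on the foot's centre. About 110 g. Origin: centre of the sole's underside, z up.
- rest_round: Recess: round, 66 mm in diameter, for the round stamp. Fixed black plastic plate 96 mm (its x) by 74 mm (its y), 12 mm high, with one flat-bottomed recess in its middle, 7 mm deep, lined with grey felt (the recess floor lies 5 mm above the origin). Origin: centre of the plate's underside, on the desk.
- rest_square: Recess: square, 58 by 58 mm, sides along x and y, for the square stamp: turn the stamp so that its sides follow the recess's (any quarter turn). Fixed black plastic plate 96 mm (its x) by 74 mm (its y), 12 mm high, with one flat-bottomed recess in its middle, 7 mm deep, lined with grey felt (the recess floor lies 5 mm above the origin). Origin: centre of the plate's underside, on the desk.
- rest_narrow: Recess: narrow oblong, 82 mm (along x) by 42 mm (along y), for the narrow oblong stamp; either way round. Fixed black plastic plate 96 mm (its x) by 74 mm (its y), 12 mm high, with one flat-bottomed recess in its middle, 7 mm deep, lined with grey felt (the recess floor lies 5 mm above the origin). Origin: centre of the plate's underside, on the desk.
- rest_broad: Recess: broad oblong, 82 mm (along x) by 60 mm (along y), for the broad oblong stamp; either way round. Fixed black plastic plate 96 mm (its x) by 74 mm (its y), 12 mm high, with one flat-bottomed recess in its middle, 7 mm deep, lined with grey felt (the recess floor lies 5 mm above the origin). Origin: centre of the plate's underside, on the desk.
- self_inker: Bystander, loose: self-inking stamper, an upright black and grey plastic block 58 mm (x) by 36 mm (y), 78 mm high. Not a wooden stamp; stays where it is. Origin: centre of its underside.
- glue_stick: Bystander, loose and easily tipped: white glue stick with a grey cap, standing, 30 mm in diameter, 90 mm high; stays where it is. Origin: centre of its underside. Equipment up to 170 mm high stands only along the desk's far edge (beyond x = 0.70 m) and sides (beyond y = 0.45 m either way); between the stamps and rests there is nothing else.
Things that resemble listed ones, but are neither listed nor needed, are in the scene too. What is shaped like the stamp_broad but pink is not meant. Leave any white look-alike of the stamp_round alone.

How it is judged:
At the end, for the whole second after the job is handed in: Each wooden stamp stands at rest in its own rest: centre within 13 mm of the rest's centre, sole down in the recess (under 8 mm above the desk plane of the rest; the felt is at 5 mm), tilted less than 0.1 rad, the two oblong stamps along their recess within 0.35 rad (horizontal distance between stamp_round and rest_round below 0.013 m and z of stamp_round in the frame of rest_round between 0.002 and 0.008 m and angle between each of stamp_round, stamp_square, stamp_narrow, stamp_broad's own z axis and vertical below 0.1 rad and linear speed of each of stamp_round, stamp_square, stamp_narrow, stamp_broad below 0.02 m/s and angular speed of each of stamp_round, stamp_square, stamp_narrow, stamp_broad below 0.2 rad/s and horizontal distance between stamp_square and rest_square below 0.013 m and z of stamp_square in the frame of rest_square between 0.002 and 0.008 m and horizontal distance between stamp_narrow and rest_narrow below 0.013 m and z of stamp_narrow in the frame of rest_narrow between 0.002 and 0.008 m and angle between the x axis of stamp_narrow and the x axis of rest_narrow, either way round below 0.35 rad and horizontal distance between stamp_broad and rest_broad below 0.013 m and z of stamp_broad in the frame of rest_broad between 0.002 and 0.008 m and angle between the x axis of stamp_broad and the x axis of rest_broad, either way round below 0.35 rad); the robot touches nothing.
It fails at once if a stamp is dropped, thrown or knocked flying (faster than 0.7 m/s while not held) ((linear speed of stamp_round above 0.7 m/s and contact force between stamp_round and the fingers below 0.1 N) or (linear speed of stamp_square above 0.7 m/s and contact force between stamp_square and the fingers below 0.1 N) or (linear speed of stamp_narrow above 0.7 m/s and contact force between stamp_narrow and the fingers below 0.1 N) or (linear speed of stamp_broad above 0.7 m/s and contact force between stamp_broad and the fingers below 0.1 N)).
It fails at once if the self-inking stamper is moved more than 15 mm or tipped (distance of self_inker from where it was at the start of the episode above 0.015 m or angle between self_inker's own z axis and vertical above 0.3 rad).
It fails at once if the glue stick is moved more than 15 mm or tipped (distance of glue_stick from where it was at the start of the episode above 0.015 m or angle between glue_stick's own z axis and vertical above 0.3 rad).
It also fails if it takes over 104 s, if anything falls off the work surface, if the arm or the gripper's body presses on something with over 40 N, if the wrist force passes 120 N, or if a joint passes its speed limit or range.

## Working session

There is one attempt and no reset: what is moved stays moved. The work goes in short steps, Python scripts to look and compute and a tool call to move; the robot and the scene stay as the last step left them, time stands still between calls to the robot, and variables do not carry over. Pictures are saved under pics/ and viewed, at most 14 in all, crops included, and the job is handed in when it is done.

Besides the shell and the picture viewer there is one more tool, called after "Emit:" by a JSON object that holds its "fn" and its "kwargs", one argument or row to a line. arm_command: Moves the arm, as the interface text tells. Its arguments: {"type":"object","properties":{"plan":{"type":"array","items":{"type":"array"}},"squeeze":{"type":"number"}},"required":["plan"]}

```bash
mkdir -p pics; python3 - <<'E'
from cell import telemetry, imaging
import cv2,numpy as np
s=telemetry.state(); print(s['time_s'],s['eef_pos'],s['eef_rot'],s['grip_width'])
for n in ['top','side']:
    p=imaging.camera_params(n); print(n,p)
    im=imaging.grab_frame(n); cv2.imwrite(f'pics/{n}0.png',im[:,:,::-1])
E
```

```text
0.0 [0.17963393 0.59811731 0.2302704 ] [-1.07322104e-04  1.45338484e-01  9.89381519e-01 -9.60757199e-04] 0.08554876824415486
top {'fx': 404.23781280005824, 'fy': 404.23781280005824, 'cx': 313.84434395221217, 'cy': 204.77148548133457, 'pose': array([[ 0.02879395,  0.99777617, -0.06011345,  0.42493584],
       [-0.99948107,  0.02787013, -0.01615046, -0.01549285],
       [-0.01443917,  0.06054729,  0.99806089,  1.17955258],
       [ 0.        ,  0.        ,  0.        ,  1.        ]])}
side {'fx': 363.04152775511557, 'fy': 363.04152775511557, 'cx': 317.1262613436102, 'cy': 204.47237637574895, 'pose': array([[-0.94305031,  0.22629735, -0.24381474,  0.28431614],
       [-0.33260347, -0.62917591,  0.70250453,  0.63799772],
       [ 0.00557256,  0.74359074,  0.66861181,  0.62240565],
       [ 0.        ,  0.        ,  0.        ,  1.        ]])}
```

View pics/top0.png

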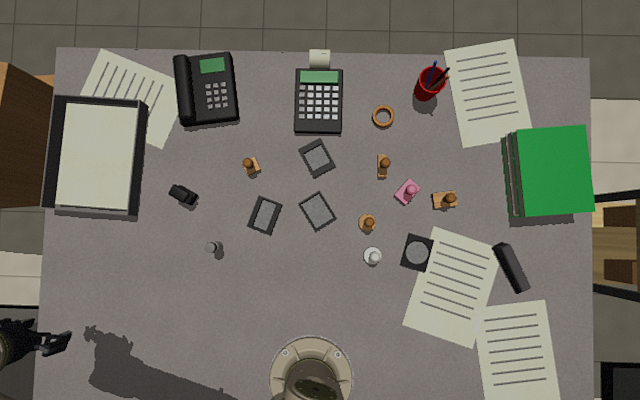

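View pics/side0.png

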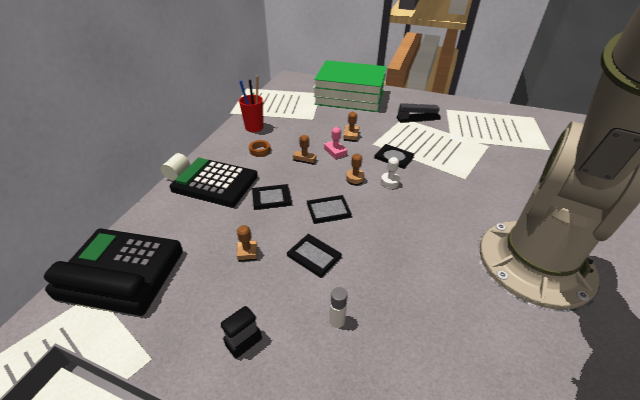

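The top view shows wooden stamps near (250,166), (383,165), (445,200) and (367,223). The rests are near (317,158), (265,215), (318,211) and (417,252, round). The pink decoy is at (406,192), the white one at (372,257), the self-inker at (183,194) and the glue stick at (214,247). The side view shows the same layout.

```bash
cat > h.py <<'E'
import numpy as np,cv2
def ray(p,uv):
    uv=np.atleast_2d(np.float64(uv)); d=np.c_[(uv[:,0]-p['cx'])/p['fx'],-(uv[:,1]-p['cy'])/p['fy'],-np.ones(len(uv))]
    return p['pose'][:3,3],d@p['pose'][:3,:3].T
def plane(p,uv,z):
    o,d=ray(p,uv); return (o+d*((z-o[2])/d[:,2])[:,None])[:,:2]
def masks(im):
    hsv=cv2.cvtColor(im,cv2.COLOR_RGB2HSV); H,S,V=[hsv[...,i].astype(int) for i in range(3)]
    wood=((H>7)&(H<25)&(S>90)&(V>60)).astype(np.uint8)
    black=((V<50)).astype(np.uint8)
    return hsv,wood,black
E
python3 - <<'E'
from cell import imaging
import cv2,numpy as np
from h import *
im=cv2.imread('pics/top0.png')[:,:,::-1].copy(); p=imaging.camera_params('top')
hsv,wood,black=masks(im)
for c in cv2.findContours(wood,0,2)[0]:
    a=cv2.contourArea(c); x,y,w,h=cv2.boundingRect(c)
    if 60<a<900 and 130<y<280: print('wood',(x,y,w,h),a, plane(p,[[x+w/2,y+h/2]],.04).round(3))
cs,hi=cv2.findContours(black,cv2.RETR_CCOMP,cv2.CHAIN_APPROX_NONE)
for c,h in zip(cs,hi[0]):
    a=cv2.contourArea(c)
    x,y,w,hh=cv2.boundingRect(c)
    if a>100 and 130<y<280 and 170<x<460:
        z=.012
        q=plane(p,c[:,0,:],z).astype(np.float32)*1000; r=cv2.minAreaRect(q)
        print('hole' if h[3]>=0 else 'outer',(x,y,w,hh),a,np.round(r[0]),np.round(r[1]),round(r[2],1))
cv2.imwrite('pics/top0c.png',cv2.resize(im[130:280,170:470,::-1],(800,400),interpolation=cv2.INTER_CUBIC))
E
```

```text
wood (359, 214, 17, 17) 212.0 [[ 0.448 -0.149]]
wood (432, 190, 25, 19) 319.0 [[ 0.519 -0.364]]
wood (242, 157, 19, 19) 199.0 [[0.598 0.184]]
wood (378, 154, 12, 24) 195.0 [[ 0.609 -0.193]]
outer (400, 234, 34, 38) 790.0 [ 366. -294.] [73. 94.] 75.6
hole (404, 240, 26, 26) 464.0 [ 367. -294.] [68. 69.] 46.2
outer (248, 198, 34, 38) 109.0 [460. 145.] [73. 93.] 71.0
```

View pics/top0c.png

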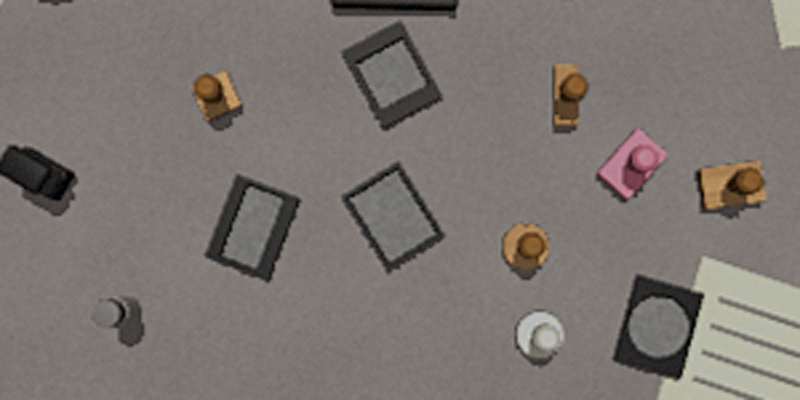

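Crop (scale 2.667, offset 170,130): the square rest is at (392,75), the broad rest at (393,216), the narrow rest at (253,228) and the round rest at (659,326). The stamps are square at (215,92), narrow at (567,95), round at (528,247) and broad at (735,185).

```bash
python3 - <<'E'
from cell import imaging
from h import *
im={n:cv2.imread(f'pics/{n}0.png')[:,:,::-1].copy() for n in('top','side')}; P={n:imaging.camera_params(n) for n in im}
p=P['top'];V=im['top'].max(2)
black=(V<88).astype(np.uint8)
for n,(u,v) in dict(square=(317,158),broad=(318,211),narrow=(265,215),round=(417,252)).items():
    m=np.zeros_like(black); m[v-24:v+25,u-24:u+25]=black[v-24:v+25,u-24:u+25]
    cs,_=cv2.findContours(m,cv2.RETR_EXTERNAL,cv2.CHAIN_APPROX_NONE); c=max(cs,key=cv2.contourArea)
    r=cv2.minAreaRect(plane(p,c[:,0],.012).astype(np.float32)*1000)
    b=cv2.boxPoints(r); e=[b[1]-b[0],b[2]-b[1]]; e=max(e,key=np.linalg.norm); print(n,np.round(r[0]),np.round(r[1]),'yaw',round(np.degrees(np.arctan2(e[1],e[0]))%180,1))
# knobs: darkest-saturated wood in both views, triangulate
def knob(n,x,y,w,h):
    hsv,wood,_=masks(im[n]); sub=wood[y:y+h,x:x+w]>0; v=hsv[y:y+h,x:x+w,2]
    print(n,(x,y));print('\n'.join(' '.join('%3d'%(a if s else 0) for a,s in zip(r,q)) for r,q in zip(v,sub)))
knob('top',432,190,26,20); knob('top',378,154,14,25);knob('top',242,157,20,19)
hsv,wood,_=masks(im['side'])
for c in cv2.findContours(wood,0,2)[0]:
    a=cv2.contourArea(c); x,y,w,h=cv2.boundingRect(c)
    if 60<a<900 and 100<y<280: print('side',(x,y,w,h),a)
E
```

```text
square [632.  -0.] [99. 75.] yaw 30.4
broad [477.  -6.] [98. 74.] yaw 33.5
narrow [461. 146.] [76. 98.] yaw 160.5
round [ 367. -293.] [75. 99.] yaw 165.5
top (432, 190)
  0   0   0   0   0   0   0   0   0   0   0   0   0   0   0   0   0   0   0   0   0   0 157   0   0   0
  0   0   0   0   0   0   0   0   0   0   0   0   0   0   0 163 167 168 170 171 166 166 178   0   0   0
  0   0   0   0   0   0   0 161 168 167 162 162 159 164 168 175 176 177 147 144 164 170 170 136   0   0
  0 148 163 164 162 162 162 164 168 167 166 166 166 170 148 132 121 122 104  99 114 122 157 138   0   0
 63 159 176 168 167 166 162 163 161 162 160 164 170 150  88  82  93 102 116 125 119 102 121   0   0   0
  0 156 170 165 163 161 163 162 160 164 165 172 153  95   0  84 102 118 136 138 137 133 116   0   0   0
  0 155 171 166 169 168 168 170 172 175 184 162 102   0  63  97  90 124 138 133 133 135 133 116   0   0
  0 161 179 176 176 177 175 177 179 185 164 106   0   0  84 102 107 136 135 135 129 128 131 104   0   0
  0 155 182 180 177 178 177 178 182 193 138   0   0   0  80 100 117 141 139 134 134 131 126 111   0
[... 3604 characters left out ...]
84 149  85   0
  0   0   0 162 128  88  95  96  90  99  99  97  95  95 158 145 107  73   0   0
  0   0   0   0 154 124  90  94  97  97 100 103  96  74  87  68   0   0   0   0
  0   0   0   0 123 101  89  95  94  98  88  72   0   0   0   0   0   0   0   0
  0   0   0   0   0  98  89 103  86  65  62   0   0   0   0   0   0   0   0   0
  0   0   0   0   0 144 114  64  63   0   0   0   0   0   0   0   0   0   0   0
  0   0   0   0   0   0  73   0   0   0   0   0   0   0   0   0   0   0   0   0
side (237, 225, 20, 35) 479.0
side (346, 154, 18, 30) 297.5
side (293, 149, 23, 14) 179.5
side (249, 140, 21, 17) 258.0
side (300, 135, 9, 13) 81.0
side (344, 125, 15, 15) 167.0
side (348, 112, 9, 12) 69.0
```

```bash
cat >> h.py <<'E'
from scipy.spatial.transform import Rotation as R
def rot(s): return R.from_quat(np.roll(s['eef_rot'],-1))
def go(s,xyz,psi):   # psi: yaw deg of closing axis (mod 180) -> shift cm, turn (makes tool exactly vertical)
    r=rot(s); y=r.as_matrix()[:,1]; cur=np.degrees(np.arctan2(y[1],y[0])); d=(psi-cur+90)%180-90
    a=np.radians(cur+d); Y=np.array([np.cos(a),np.sin(a),0]); Z=np.array([0,0,-1.]); X=np.cross(Y,Z)
    T=R.from_matrix(np.c_[X,Y,Z])
    sh=r.inv().apply(np.array(xyz)-s['eef_pos'])*100; tv=(r.inv()*T).as_rotvec()
    print('t',round(s['time_s'],2),'psi now',round(cur,1),'q7',round(s['q'][6],2),'shift',sh.round(2),'turn',tv.round(3),'rows>=',int(np.ceil(max(np.linalg.norm(sh)/4.17,np.linalg.norm(tv)/.125))))
E
python3 - <<'E'
from cell import imaging,telemetry
from h import *
im=cv2.imread('pics/top0.png')[:,:,::-1].copy(); p=imaging.camera_params('top')
hsv,wood,_=masks(im); v=hsv[...,2]
print(v[214:232,359:377])
for n,uv in dict(broad=(451.6,197.3),narrow=(385.6,161.6),square=(246.6,161.6)).items(): print(n,plane(p,uv,.081).round(4))
for n,e in dict(broad=((433,193.2),(454,190.6)),narrow=((378,155),(378,176)),square=((254.5,157.5),(260,169))).items():
    q=plane(p,e,.021); d=q[1]-q[0]; print(n,'yaw',np.degrees(np.arctan2(d[1],d[0])).round(1)%180)
s=telemetry.state(); go(s,[.60,.18,.20],17)
E
```

```text
[[131 128 128 103 127 161 169 136 111 148 168 140 101 116 127 128 128 128]
 [129 131 123 147 166 173 175 163 160 173 179 173 166 136 122 125 129 128]
 [132 116 149 168 170 170 171 176 179 179 176 176 176 167 149 130 126 127]
 [ 93 134 170 173 171 173 179 152 114 115 120 116 127 166 178 122 111 129]
 [106 159 174 172 174 180 138 100  95  99 101  90  84 123 168 152 130 131]
 [147 173 174 169 174 140  90  92 117 133 143 140 127 100 130 165 122 118]
 [153 170 168 169 158  94  82 104 127 138 141 141 144 127 106 142 139 128]
 [150 168 165 169 156  90  81 115 134 139 135 135 137 133 102 133 150 135]
 [154 168 165 171 143  77  81 115 138 139 136 132 135 131 101 113 146 138]
 [155 172 173 179 132  43  82 109 135 141 139 137 138 127  92 130 145 134]
 [155 176 170 178 132  52  78  99 114 133 142 141 130 103  86 167 159 130]
 [128 171 179 148 103  92  68  79  93 103 111 111  96  96 157 189 144 119]
 [ 96 176 193 138  92 101  96  69  60  65  85  84  73 157 189 163 125 130]
 [ 85 132 190 145  99 104 106  97  93  92  96  99  86 175 189 122 112 134]
 [ 89  62 138 125  97 101 101 105 101 103 105 102  97 166 150 118 126 133]
 [129  87  73  95 102 103 106 104 106 109 105 104  92 101 118 129 130 130]
 [137 133  91  72  70  77  94 101 103  98  92  80  65  53 111 130 129 128]
 [132 138  97  60  62  66  75  79  80  76  70  61 107 122 126 130 125 126]]
broad [[ 0.5218 -0.3707]]
narrow [[ 0.6148 -0.1904]]
square [[0.6047 0.1904]]
broad yaw 98.7
narrow yaw 1.0999999999999943
square yaw 27.400000000000006
t 0.1 psi now 73.3 q7 -0.05 shift [-52.29 -27.95   3.09] turn [-0.002  0.001  0.982] rows>= 15
```

Emit:
{"fn": "arm_command", "kwargs": {
  "plan": [
    [[-13,-7,1],[0,0,0.25],-1],
    [[-26,-14,2],[0,0,0.5],-0.5],
    [[-39,-21,3],[0,0,0.75],-0.4],
    [[-51.5,-28,3],[0,0,0.98],-0.4],
    [[-51.5,-28,3],[0,0,0.98],-0.4],
    [[-51.5,-28,3],[0,0,0.98],-0.4],
    [[-51.5,-28,3],[0,0,0.98],-0.4],
    [[-51.5,-28,3],[0,0,0.98],-0.4],
    [[-51.5,-28,3],[0,0,0.98],-0.4],
    [[-51.5,-28,3],[0,0,0.98],-0.4]
  ],
  "squeeze": 60
}}

```text
time_s: 0.93
eef_pos: [0.4736, 0.3015, 0.2089]
eef_rot: [-0.0, 0.594, 0.804, -0.0]
force: [0.6, 0.7, -0.1]
grip_width: 0.0597
grip_force: 0.0
```

Emit:
{"fn": "arm_command", "kwargs": {
  "plan": [
    [[0,0,0],[0,0,0],-0.4],
    [[0,0,0],[0,0,0],-0.4],
    [[0,0,0],[0,0,0],-0.4],
    [[0,0,0],[0,0,0],-0.4],
    [[0,0,0],[0,0,0],-0.4]
  ]
}}

```text
time_s: 1.35
eef_pos: [0.4716, 0.3048, 0.2091]
eef_rot: [-0.0, 0.593, 0.805, -0.0]
force: [0.2, 0.3, -0.1]
grip_width: 0.0597
grip_force: 0.0
```

```bash
python3 - <<'E'
from cell import imaging,telemetry
from h import *
s=telemetry.state(); print(s['eef_pos'],s['grip_width']); go(s,[.605,.1905,.2],17)
im=imaging.grab_frame('wrist'); cv2.imwrite('pics/w1.png',im[:,:,::-1])
p=imaging.camera_params('wrist'); print(p['fx'],p['pose'].round(3))
E
```

```text
[0.47159683 0.30480447 0.20906817] 0.05974202541858217
t 1.35 psi now 17.3 q7 -0.25 shift [-14.88   9.34   0.9 ] turn [-0.001 -0.     0.005] rows>= 5
291.4515852798145 [[ 0.955 -0.284 -0.086  0.45 ]
 [ 0.297  0.914  0.278  0.375]
 [ 0.    -0.291  0.957  0.352]
 [ 0.     0.     0.     1.   ]]
```

View pics/w1.png

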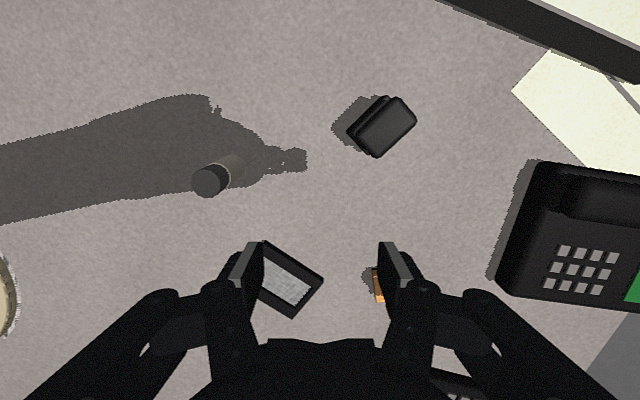

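The wrist picture looks between the fingers: the glue stick is at (210,180), the self-inker at (385,125), the narrow rest at (285,280), and the square stamp is just hidden at (378,285). I'll go on to a point above the stamp.

Emit:
{"fn": "arm_command", "kwargs": {
  "plan": [
    [[-3.7,2.3,0],[0,0,0],-0.4],
    [[-7.5,4.7,0],[0,0,0],-0.4],
    [[-11.2,7,0],[0,0,0],-0.4],
    [[-14.9,9.3,2],[0,0,0],-0.4],
    [[-14.9,9.3,4],[0,0,0],-0.4],
    [[-14.9,9.3,6],[0,0,0],-0.4],
    [[-14.9,9.3,7],[0,0,0],-0.4],
    [[-14.9,9.3,7],[0,0,0],-0.4],
    [[-14.9,9.3,7],[0,0,0],-0.4]
  ]
}}

```text
time_s: 2.15
eef_pos: [0.6048, 0.1899, 0.1394]
eef_rot: [-0.0, 0.593, 0.805, -0.0]
force: [0.2, 1.5, 0.4]
grip_width: 0.0597
grip_force: 0.0
```

```bash
python3 - <<'E'
from cell import imaging,telemetry
from h import *
s=telemetry.state(); print(s['eef_pos'],s['grip_width']); go(s,[.605,.1905,.045],17)
im=imaging.grab_frame('wrist'); cv2.imwrite('pics/w2.png',im[:,:,::-1])
p=imaging.camera_params('wrist'); print(p['cx'],p['cy'],p['pose'].round(3))
E
```

```text
[0.60479132 0.18986662 0.13935413] 0.059743935881713464
t 2.15 psi now 17.3 q7 0.1 shift [0.05 0.05 9.44] turn [-0.001 -0.001  0.005] rows>= 3
320.11897378667913 198.4165420090502 [[ 0.955 -0.283 -0.088  0.583]
 [ 0.297  0.914  0.277  0.26 ]
 [ 0.002 -0.29   0.957  0.283]
 [ 0.     0.     0.     1.   ]]
```

View pics/w2.png

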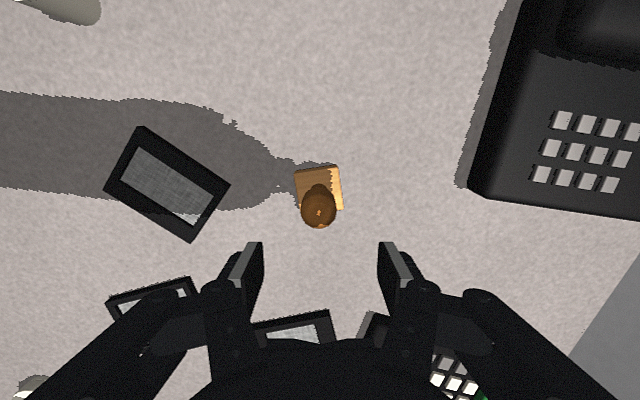

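The wrist picture shows the square stamp's knob top at about (319,210), its foot's back edge from (295,171) to (338,165), and the narrow rest with corners (143,127), (230,184), (191,243) and (103,188).

```bash
python3 - <<'E'
from cell import imaging,telemetry
from h import *
p=imaging.camera_params('wrist')
print('knob',plane(p,(319,211),.081))
q=plane(p,[(295,171),(338,165)],.021);d=q[1]-q[0];print('yaw',np.degrees(np.arctan2(d[1],d[0]))%90, np.linalg.norm(d))
q=plane(p,[(143,127),(230,184),(191,243),(103,188)],.012);d=q[1]-q[0];print('narrow rest',q.mean(0),np.linalg.norm(d),np.linalg.norm(q[2]-q[1]),np.degrees(np.arctan2(d[1],d[0]))%180)
E
```

```text
knob [[0.60367385 0.19212075]]
yaw 25.28107295907358 0.039566239748111826
narrow rest [0.46459832 0.14891147] 0.09091174490287592 0.07662932437664417 161.5468924833255
```

Emit:
{"fn": "arm_command", "kwargs": {
  "plan": [
    [[0.2,0,4],[0,0,0],-0.4],
    [[0.2,0,7.5],[0,0,0],-0.4],
    [[0.2,0,9.4],[0,0,0],-0.4],
    [[0.2,0,9.4],[0,0,0],-0.4],
    [[0.2,0,9.4],[0,0,0],-0.4],
    [[0.2,0,9.4],[0,0,0],0.3],
    [[0.2,0,9.4],[0,0,0],1],
    [[0.2,0,9.4],[0,0,0],1],
    [[0.2,0,9.4],[0,0,0],1],
    [[0.2,0,9.4],[0,0,0],1]
  ]
}}

```text
time_s: 3.03
eef_pos: [0.6064, 0.1906, 0.0478]
eef_rot: [0.001, 0.594, 0.805, 0.002]
force: [-2.1, -1.0, 8.3]
grip_width: 0.0264
grip_force: 58.5
```

Emit:
{"fn": "arm_command", "kwargs": {
  "plan": [
    [[0,0,0],[0,0,0],1],
    [[0,0,0],[0,0,0],1],
    [[0,0,-3],[0,0,0],1],
    [[0,0,-6],[0,0,0],1],
    [[0,0,-7],[0,0,0],1],
    [[0,0,-7],[0,0,0],1]
  ]
}}

```text
time_s: 3.53
eef_pos: [0.6075, 0.1907, 0.1197]
eef_rot: [0.002, 0.594, 0.804, 0.003]
force: [0.5, -0.7, -1.2]
grip_width: 0.026
grip_force: 59.6
```

```bash
python3 - <<'E'
from cell import telemetry
from h import *
s=telemetry.state(); print(s['eef_pos']); go(s,[.632,0,.10],17+30.4-26)
E
```

```text
[0.60748148 0.19066835 0.11973447]
t 3.53 psi now 17.1 q7 0.1 shift [-18.95  -3.28   1.93] turn [ 0.008 -0.    -0.075] rows>= 5
```

Emit:
{"fn": "arm_command", "kwargs": {
  "plan": [
    [[-3.5,-0.6,0],[0,0,0],1],
    [[-7.5,-1.3,0],[0,0,-0.03],1],
    [[-11.5,-2,0],[0,0,-0.06],1],
    [[-15,-2.6,0],[0,0,-0.075],1],
    [[-17.5,-3,0.5],[0,0,-0.075],1],
    [[-18.9,-3.3,1],[0,0,-0.075],1],
    [[-18.9,-3.3,2],[0,0,-0.075],1],
    [[-18.9,-3.3,2],[0,0,-0.075],1],
    [[-18.9,-3.3,2],[0,0,-0.075],1]
  ]
}}

```text
time_s: 4.28
eef_pos: [0.6281, 0.0016, 0.0936]
eef_rot: [-0.001, 0.563, 0.827, -0.0]
force: [1.0, 0.2, -0.5]
grip_width: 0.0264
grip_force: 59.6
```

```bash
python3 - <<'E'
from cell import telemetry,imaging
from h import *
s=telemetry.state(); print(s['eef_pos']); go(s,[.632,0,.053],21.4)
im=imaging.grab_frame('wrist'); cv2.imwrite('pics/w3.png',im[:,:,::-1])
E
```

```text
[0.62808875 0.00155974 0.09359231]
t 4.28 psi now 21.5 q7 0.5 shift [-0.3   0.32  4.06] turn [-0.002 -0.002  0.002] rows>= 1
```

View pics/w3.png

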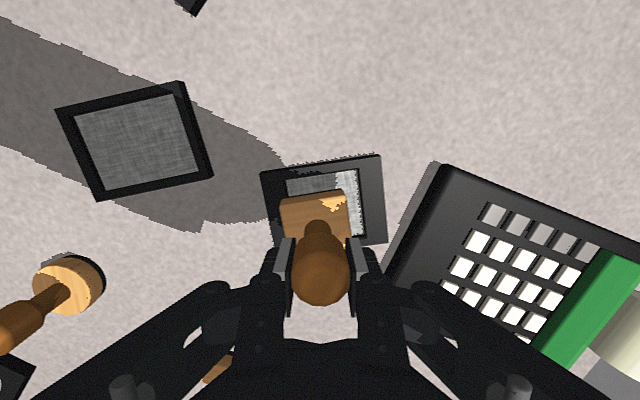

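The square stamp is held upright over its rest. The rest's visible corners are (262,172), (381,155) and (387,242); the broad rest is at (57,108), (183,82), (213,175) and (97,201).

```bash
python3 - <<'E'
from cell import imaging
from h import *
p=imaging.camera_params('wrist')
q=plane(p,[(262,172),(381,155),(387,242)],.012); print(np.linalg.norm(q[1]-q[0]),np.linalg.norm(q[2]-q[1]),'square c',(q[0]+q[2])/2)
q=plane(p,[(57,108),(183,82),(213,175),(97,201)],.012);d=q[1]-q[0];print('broad',q.mean(0),np.linalg.norm(d),np.linalg.norm(q[2]-q[1]),np.degrees(np.arctan2(d[1],d[0]))%180)
f=plane(p,[(280,203),(346,191)],.0936-.0478+.021);d=f[1]-f[0];print('foot',np.linalg.norm(d),np.degrees(np.arctan2(d[1],d[0]))%90,f.mean(0)+.021*np.array([d[1],-d[0]])/np.linalg.norm(d))
E
```

```text
0.09358117313474434 0.07408713672308122 square c [0.63437701 0.00110955]
broad [ 0.48053381 -0.00381818] 0.09710661198021742 0.06977504674928622 32.169743864640026
foot 0.040990920637893946 32.30040163606778 [0.62693078 0.00379016]
```

Emit:
{"fn": "arm_command", "kwargs": {
  "plan": [
    [[-0.25,0.45,0.5],[0,0,0],1],
    [[-0.25,0.45,1.5],[0,0,0],1],
    [[-0.25,0.45,2.5],[0,0,0],1],
    [[-0.25,0.45,3.3],[0,0,0],1],
    [[-0.25,0.45,3.8],[0,0,0],1],
    [[-0.25,0.45,4.1],[0,0,0],1],
    [[-0.25,0.45,4.1],[0,0,0],1],
    [[-0.25,0.45,4.1],[0,0,0],1]
  ]
}}

```text
time_s: 5.0
eef_pos: [0.6343, -0.001, 0.0542]
eef_rot: [0.0, 0.563, 0.826, -0.0]
force: [-0.3, -0.8, -0.8]
grip_width: 0.0261
grip_force: 59.6
```

Emit:
{"fn": "arm_command", "kwargs": {
  "plan": [
    [[0,0,0.15],[0,0,0],1],
    [[0,0,0.15],[0,0,0],1],
    [[0,0,0.15],[0,0,0],0.4],
    [[0,0,0.15],[0,0,0],0.2],
    [[0,0,0.15],[0,0,0],0],
    [[0,0,0.15],[0,0,0],-0.2],
    [[0,0,0.15],[0,0,0],-0.4],
    [[0,0,-2],[0,0,0],-0.4],
    [[0,0,-6],[0,0,0],-0.4],
    [[0,0,-9],[0,0,0],-0.4]
  ]
}}

```text
time_s: 5.83
eef_pos: [0.634, -0.001, 0.1458]
eef_rot: [-0.0, 0.563, 0.826, -0.0]
force: [1.0, -0.5, 1.0]
grip_width: 0.0604
grip_force: 0.0
```

```bash
python3 - <<'E'
from cell import telemetry,imaging
from h import *
s=telemetry.state(); print(s['eef_pos'],s['grip_width']); go(s,[.615,-.190,.14],0)
im=imaging.grab_frame('wrist'); cv2.imwrite('pics/w4.png',im[:,:,::-1])
E
```

```text
[ 0.63400826 -0.00101083  0.14580132] 0.060423852701510766
t 5.83 psi now 21.4 q7 0.49 shift [-16.9   -8.67   0.59] turn [-0.001  0.     0.374] rows>= 5
```

View pics/w4.png

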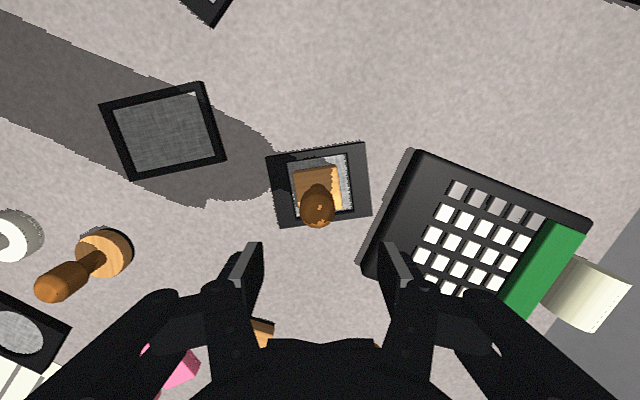

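The square stamp stands in its recess at (318,190), with felt visible around it. Next is the narrow stamp.

Emit:
{"fn": "arm_command", "kwargs": {
  "plan": [
    [[-4,-2,0],[0,0,0.1],-0.4],
    [[-8,-4,0],[0,0,0.2],-0.4],
    [[-12,-6.2,0],[0,0,0.3],-0.4],
    [[-15,-7.7,0],[0,0,0.374],-0.4],
    [[-16.9,-8.7,0.3],[0,0,0.374],-0.4],
    [[-16.9,-8.7,0.6],[0,0,0.374],-0.4],
    [[-16.9,-8.7,0.6],[0,0,0.374],-0.4],
    [[-16.9,-8.7,0.6],[0,0,0.374],-0.4]
  ]
}}

```text
time_s: 6.55
eef_pos: [0.6151, -0.1889, 0.1377]
eef_rot: [-0.001, 0.707, 0.707, 0.0]
force: [0.3, 0.3, -0.3]
grip_width: 0.0599
grip_force: 0.0
```

```bash
python3 - <<'E'
from cell import telemetry,imaging
from h import *
s=telemetry.state(); print(s['eef_pos'],s['grip_width']); go(s,[.615,-.190,.045],0)
im=imaging.grab_frame('wrist'); cv2.imwrite('pics/w5.png',im[:,:,::-1])
E
```

```text
[ 0.61511578 -0.1888911   0.1377394 ] 0.05988953864505985
t 6.55 psi now 0.1 q7 0.46 shift [-0.12 -0.01  9.27] turn [-0.001 -0.001  0.001] rows>= 3
```

View pics/w5.png

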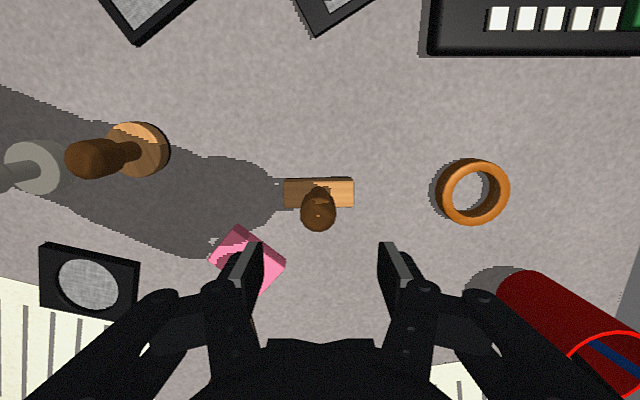

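The narrow stamp's knob is at (319,212), with the foot's back edge running from (284,180) to (353,178). The pink decoy is at (250,262), left of the left finger. I'll check the clearance to it.

```bash
python3 - <<'E'
from cell import imaging
from h import *
p=imaging.camera_params('wrist'); t=imaging.camera_params('top')
print('knob',plane(p,(319,212),.081),'pink',plane(t,(411.5,189.3),.081))
q=plane(p,[(284,180.5),(353,178)],.021);d=q[1]-q[0];print('yaw',np.degrees(np.arctan2(d[1],d[0])),np.linalg.norm(d), 'c',q.mean(0)+.013*np.array([d[1],-d[0]])/np.linalg.norm(d))
E
```

```text
knob [[ 0.61450504 -0.18540672]] pink [[ 0.54065574 -0.26201861]]
yaw 2.246242019323044 0.06300759940650837 c [ 0.61430838 -0.18799861]
```

Emit:
{"fn": "arm_command", "kwargs": {
  "plan": [
    [[0.15,0,4],[0,0,0],-0.4],
    [[0.15,0,7.5],[0,0,0],-0.4],
    [[0.15,0,9.2],[0,0,0],-0.4],
    [[0.15,0,9.2],[0,0,0],-0.4],
    [[0.15,0,9.2],[0,0,0],-0.4],
    [[0.15,0,9.2],[0,0,0],0.3],
    [[0.15,0,9.2],[0,0,0],1],
    [[0.15,0,9.2],[0,0,0],1],
    [[0.15,0,9.2],[0,0,0],1],
    [[0.15,0,9.2],[0,0,0],1]
  ]
}}

```text
time_s: 7.43
eef_pos: [0.6163, -0.1888, 0.0483]
eef_rot: [0.001, 0.707, 0.707, 0.001]
force: [-1.4, 0.9, 7.1]
grip_width: 0.0259
grip_force: 58.8
```

Emit:
{"fn": "arm_command", "kwargs": {
  "plan": [
    [[0,0,0],[0,0,0],1],
    [[0,0,0],[0,0,0],1],
    [[0,0,-3],[0,0,0],1],
    [[0,0,-6],[0,0,0],1],
    [[0,0,-10],[0,0,0],1],
    [[0,0,-13],[0,0,0],1],
    [[0,0,-14],[0,0,0],1],
    [[0,0,-14],[0,0,0],1]
  ]
}}

```text
time_s: 8.1
eef_pos: [0.6166, -0.1894, 0.1903]
eef_rot: [0.003, 0.707, 0.707, 0.002]
force: [0.7, -0.3, -1.4]
grip_width: 0.0262
grip_force: 59.6
```

```bash
python3 - <<'E'
from cell import telemetry
from h import *
s=telemetry.state(); print(s['eef_pos']); go(s,[.463,.1475,.185],-21)
E
```

```text
[ 0.61663689 -0.18935907  0.19032666]
t 8.1 psi now -0.0 q7 0.44 shift [ 33.68 -15.37   0.39] turn [0.007 0.    0.366] rows>= 9
```

Emit:
{"fn": "arm_command", "kwargs": {
  "plan": [
    [[3.5,-1.6,0],[0,0,0.05],1],
    [[7,-3.2,0],[0,0,0.1],1],
    [[11,-5,0],[0,0,0.15],1],
    [[15,-6.8,0],[0,0,0.2],1],
    [[19,-8.7,0],[0,0,0.25],1],
    [[23,-10.5,0],[0,0,0.3],1],
    [[27,-12.3,0],[0,0,0.366],1],
    [[30.5,-14,0],[0,0,0.366],1],
    [[33,-15.1,0.4],[0,0,0.366],1],
    [[33.7,-15.4,1],[0,0,0.366],1]
  ]
}}

```text
time_s: 8.93
eef_pos: [0.4571, 0.1554, 0.1746]
eef_rot: [-0.002, 0.821, 0.571, -0.001]
force: [1.0, 0.3, -1.6]
grip_width: 0.0263
grip_force: 59.8
```

Emit:
{"fn": "arm_command", "kwargs": {
  "plan": [
    [[0,0,2],[0,0,0],1],
    [[0,0,5],[0,0,0],1],
    [[0,0,7.5],[0,0,0],1],
    [[0,0,8],[0,0,0],1],
    [[0,0,8],[0,0,0],1]
  ]
}}

```text
time_s: 9.35
eef_pos: [0.4588, 0.1475, 0.0936]
eef_rot: [-0.0, 0.824, 0.567, -0.003]
force: [0.2, -0.6, -1.1]
grip_width: 0.0259
grip_force: 59.7
```

```bash
python3 - <<'E'
from cell import telemetry,imaging
from h import *
s=telemetry.state(); print(s['eef_pos'],s['grip_width']); go(s,[.463,.1475,.053],-21)
im=imaging.grab_frame('wrist'); cv2.imwrite('pics/w6.png',im[:,:,::-1])
E
```

```text
[0.45878843 0.14747563 0.09361396] 0.02591868609148648
t 9.35 psi now -21.0 q7 -0.64 shift [0.17 0.41 4.06] turn [-0.004  0.005  0.   ] rows>= 1
```

View pics/w6.png

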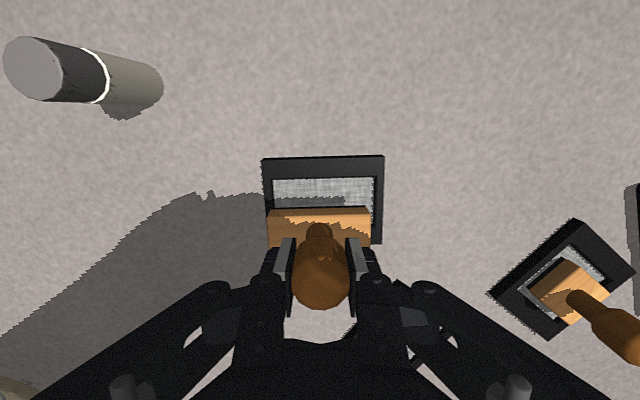

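The narrow stamp is aligned with its rest, whose corners are (262,159), (383,155) and (383,243). The foot's back edge runs from (269,211) to (371,207).

```bash
python3 - <<'E'
from cell import imaging,telemetry
from h import *
p=imaging.camera_params('wrist')
q=plane(p,[(262,160),(384,156),(384,243)],.012);d=q[1]-q[0]; print(np.linalg.norm(d),np.linalg.norm(q[2]-q[1]),'c',(q[0]+q[2])/2,np.degrees(np.arctan2(d[1],d[0])))
f=plane(p,[(269,211),(371,207)],.0936-.0483+.021);d=f[1]-f[0];print('foot',np.linalg.norm(d),np.degrees(np.arctan2(d[1],d[0])),f.mean(0)+.013*np.array([d[1],-d[0]])/np.linalg.norm(d))
go(telemetry.state(),[.463,.148,.0527],-21)
E
```

```text
0.09487163672951049 0.07419441991966974 c [0.46452121 0.14679392] -19.103724597035413
foot 0.0635415276420531 -18.601294851758237 [0.46106756 0.14911571]
t 9.4 psi now -21.0 q7 -0.64 shift [0.12 0.27 4.27] turn [-0.002  0.002  0.   ] rows>= 2
```

Emit:
{"fn": "arm_command", "kwargs": {
  "plan": [
    [[0.1,0.3,0.5],[0,0,0],1],
    [[0.1,0.3,1.5],[0,0,0],1],
    [[0.1,0.3,2.5],[0,0,0],1],
    [[0.1,0.3,3.3],[0,0,0],1],
    [[0.1,0.3,3.8],[0,0,0],1],
    [[0.1,0.3,4.1],[0,0,0],1],
    [[0.1,0.3,4.3],[0,0,0],1],
    [[0.1,0.3,4.3],[0,0,0],1],
    [[0.1,0.3,4.3],[0,0,0],1]
  ]
}}

```text
time_s: 10.15
eef_pos: [0.4644, 0.1485, 0.0535]
eef_rot: [-0.0, 0.824, 0.567, 0.0]
force: [-0.7, -0.5, 1.3]
grip_width: 0.026
grip_force: 59.9
```

Emit:
{"fn": "arm_command", "kwargs": {
  "plan": [
    [[0,0,0.05],[0,0,0],1],
    [[0,0,0.05],[0,0,0],0.4],
    [[0,0,0.05],[0,0,0],0.2],
    [[0,0,0.05],[0,0,0],0],
    [[0,0,0.05],[0,0,0],-0.2],
    [[0,0,0.05],[0,0,0],-0.4],
    [[0,0,-2],[0,0,0],-0.4],
    [[0,0,-6],[0,0,0],-0.4],
    [[0,0,-10],[0,0,0],-0.4],
    [[0,0,-12],[0,0,0],-0.4]
  ]
}}

```text
time_s: 10.98
eef_pos: [0.4657, 0.1485, 0.1775]
eef_rot: [0.0, 0.824, 0.566, 0.002]
force: [1.7, 1.1, 0.3]
grip_width: 0.0598
grip_force: 0.0
```

```bash
python3 - <<'E'
from cell import telemetry,imaging
from h import *
s=telemetry.state(); print(s['eef_pos'],s['grip_width'])
im=imaging.grab_frame('wrist'); cv2.imwrite('pics/w7.png',im[:,:,::-1])
t=imaging.camera_params('top'); print('round',plane(t,(369.5,221.6),.081))
go(s,[.522,-.3705,.17],-45)
go(s,[.522,-.3705,.17],-60)
E
```

```text
[0.46572903 0.14849369 0.17754857] 0.059787172083106285
round [[ 0.44963393 -0.14985083]]
t 10.98 psi now -21.0 q7 -0.68 shift [-46.43  23.86   0.67] turn [ 0.002 -0.004  0.419] rows>= 13
t 10.98 psi now -21.0 q7 -0.68 shift [-46.43  23.86   0.67] turn [ 0.002 -0.004  0.68 ] rows>= 13
```

View pics/w7.png

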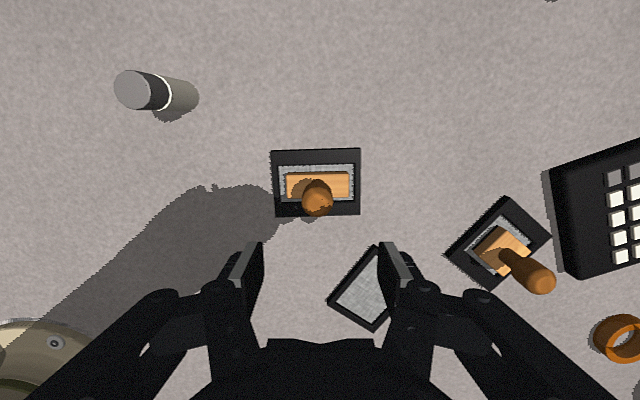

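The narrow stamp stands in its recess at (318,187). Next is the broad one.

Emit:
{"fn": "arm_command", "kwargs": {
  "plan": [
    [[-3,1.6,0],[0,0,0],-0.4],
    [[-6.5,3.3,0],[0,0,0],-0.4],
    [[-10,5.2,0],[0,0,0],-0.4],
    [[-13.6,7,0],[0,0,0],-0.4],
    [[-17.2,8.9,0],[0,0,0],-0.4],
    [[-20.8,10.7,0],[0,0,0],-0.4],
    [[-24.4,12.6,0],[0,0,0],-0.4],
    [[-28,14.4,0],[0,0,0],-0.4],
    [[-31.6,16.3,0],[0,0,0],-0.4],
    [[-35,18,0],[0,0,0],-0.4]
  ]
}}

```text
time_s: 11.87
eef_pos: [0.5069, -0.2451, 0.1731]
eef_rot: [0.0, 0.824, 0.567, 0.0]
force: [0.5, -0.3, -0.5]
grip_width: 0.0601
grip_force: 0.0
```

```bash
python3 - <<'E'
from cell import telemetry
from h import *
s=telemetry.state(); print(s['eef_pos']); go(s,[.522,-.3705,.14],0)
E
```

```text
[ 0.50688694 -0.24508476  0.17312636]
t 11.87 psi now -21.0 q7 0.24 shift [-11.17   5.9    3.32] turn [ 0.     0.    -0.366] rows>= 4
```

Emit:
{"fn": "arm_command", "kwargs": {
  "plan": [
    [[-3.5,1.8,0],[0,0,-0.1],-0.4],
    [[-7,3.6,0],[0,0,-0.2],-0.4],
    [[-10,5.2,0],[0,0,-0.3],-0.4],
    [[-11.2,5.9,1],[0,0,-0.366],-0.4],
    [[-11.2,5.9,3],[0,0,-0.366],-0.4],
    [[-11.2,5.9,3.3],[0,0,-0.366],-0.4],
    [[-11.2,5.9,3.3],[0,0,-0.366],-0.4]
  ]
}}

```text
time_s: 12.45
eef_pos: [0.5211, -0.3676, 0.1383]
eef_rot: [-0.002, 0.707, 0.707, -0.0]
force: [-0.1, 0.7, 0.5]
grip_width: 0.0597
grip_force: 0.0
```

```bash
python3 - <<'E'
from cell import telemetry,imaging
from h import *
s=telemetry.state(); print(s['eef_pos'],s['grip_width']); go(s,[.522,-.3705,.045],0)
im=imaging.grab_frame('wrist'); cv2.imwrite('pics/w8.png',im[:,:,::-1])
E
```

```text
[ 0.52114977 -0.36755331  0.13826407] 0.05967158261703077
t 12.45 psi now -0.0 q7 0.82 shift [-0.31  0.12  9.33] turn [-0.003 -0.002 -0.001] rows>= 3
```

View pics/w8.png

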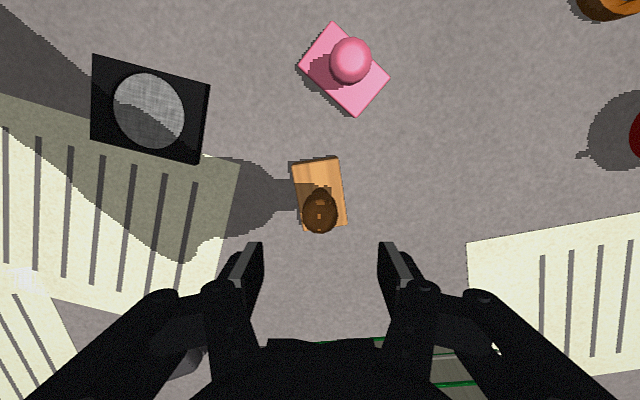

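The broad stamp's knob is at (320,215) and its right foot edge runs from (339,157) to (347,224). The round rest has corners (92,54), (210,86), (198,165) and (91,138), with felt centre at (148,111).

```bash
python3 - <<'E'
from cell import imaging
from h import *
p=imaging.camera_params('wrist')
print('knob',plane(p,(320,215),.081))
q=plane(p,[(347,224),(339,157)],.021);d=q[1]-q[0];print('yaw',np.degrees(np.arctan2(d[1],d[0])),np.linalg.norm(d),'c',q.mean(0)+.022*np.array([-d[1],d[0]])/np.linalg.norm(d))
q=plane(p,[(92,54),(210,86),(198,165),(91,138)],.012);print('round rest',q.mean(0),np.linalg.norm(q[1]-q[0]),np.linalg.norm(q[2]-q[1]),plane(p,(148,111),.005))
E
```

```text
knob [[ 0.52159675 -0.36779164]]
yaw 97.86573904485847 0.06520297039123671 c [ 0.52124768 -0.36966473]
round rest [ 0.36873353 -0.29614928] 0.10001670981839945 0.0717694268172967 [[ 0.36463112 -0.29485886]]
```

Emit:
{"fn": "arm_command", "kwargs": {
  "plan": [
    [[-0.1,0,4],[0,0,0],-0.4],
    [[-0.1,0,7.5],[0,0,0],-0.4],
    [[-0.1,0,9.2],[0,0,0],-0.4],
    [[-0.1,0,9.2],[0,0,0],-0.4],
    [[-0.1,0,9.2],[0,0,0],-0.4],
    [[-0.1,0,9.2],[0,0,0],0.3],
    [[-0.1,0,9.2],[0,0,0],1],
    [[-0.1,0,9.2],[0,0,0],1],
    [[-0.1,0,9.2],[0,0,0],1],
    [[-0.1,0,9.2],[0,0,0],1]
  ]
}}

```text
time_s: 13.33
eef_pos: [0.523, -0.3704, 0.0506]
eef_rot: [0.002, 0.707, 0.707, 0.001]
force: [-0.9, 0.6, 7.2]
grip_width: 0.0262
grip_force: 58.6
```

Emit:
{"fn": "arm_command", "kwargs": {
  "plan": [
    [[0,0,0],[0,0,0],1],
    [[0,0,0],[0,0,0],1],
    [[0,0,-3],[0,0,0],1],
    [[0,0,-6],[0,0,0],1],
    [[0,0,-10],[0,0,0],1],
    [[0,0,-13],[0,0,0],1],
    [[0,0,-14],[0,0,0],1],
    [[0,0,-14],[0,0,0],1]
  ]
}}

```text
time_s: 14.0
eef_pos: [0.5233, -0.3711, 0.1928]
eef_rot: [0.004, 0.707, 0.707, 0.001]
force: [0.5, -0.9, -0.6]
grip_width: 0.0261
grip_force: 59.5
```

```bash
python3 - <<'E'
from cell import telemetry
from h import *
s=telemetry.state(); print(s['eef_pos']); go(s,[.479,-.005,.185],32.5-98.2)
E
```

```text
[ 0.52331901 -0.37107859  0.19277294]
t 14.0 psi now -0.0 q7 0.8 shift [36.61 -4.45  0.62] turn [ 0.008 -0.     1.146] rows>= 10
```

Emit:
{"fn": "arm_command", "kwargs": {
  "plan": [
    [[3.5,-0.4,0],[0,0,0.11],1],
    [[7.3,-0.9,0],[0,0,0.22],1],
    [[11.2,-1.4,0],[0,0,0.33],1],
    [[15.2,-1.9,0],[0,0,0.45],1],
    [[19.2,-2.4,0],[0,0,0.57],1],
    [[23.2,-2.9,0],[0,0,0.69],1],
    [[27.2,-3.3,0],[0,0,0.81],1],
    [[31,-3.8,0],[0,0,0.93],1],
    [[34.5,-4.2,0],[0,0,1.05],1],
    [[36.6,-4.45,0],[0,0,1.146],1]
  ]
}}

```text
time_s: 14.83
eef_pos: [0.4785, -0.0182, 0.1869]
eef_rot: [-0.0, 0.966, 0.257, -0.001]
force: [1.6, 0.6, -1.4]
grip_width: 0.026
grip_force: 59.5
```

Emit:
{"fn": "arm_command", "kwargs": {
  "plan": [
    [[0,0,2],[0,0,0],1],
    [[0,0,5],[0,0,0],1],
    [[0,0,7.5],[0,0,0],1],
    [[0,0,8.5],[0,0,0],1],
    [[0,0,8.5],[0,0,0],1]
  ]
}}

```text
time_s: 15.25
eef_pos: [0.4773, -0.02, 0.1003]
eef_rot: [-0.0, 0.966, 0.259, -0.003]
force: [-1.1, 0.3, -0.6]
grip_width: 0.0261
grip_force: 59.5
```

```bash
python3 - <<'E'
from cell import telemetry,imaging
from h import *
s=telemetry.state(); print(s['eef_pos'],s['grip_width']); go(s,[.479,-.005,.056],32.5-98.2)
im=imaging.grab_frame('wrist'); cv2.imwrite('pics/w9.png',im[:,:,::-1])
E
```

```text
[ 0.47726837 -0.02004498  0.10031821] 0.026137811036956417
t 15.25 psi now -59.9 q7 -0.9 shift [ 0.93 -1.21  4.43] turn [-0.002  0.006  0.101] rows>= 2
```

View pics/w9.png

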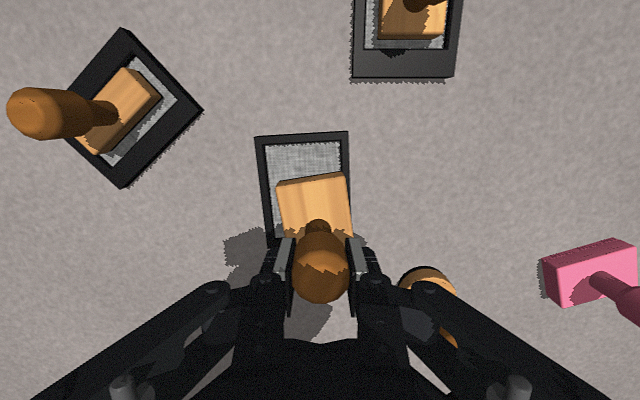

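The picture shows the broad stamp over its rest (back edge (255,137) to (348,132)), still 6° and 15 mm short because the last call ended early. The square and narrow stamps are seated.

Emit:
{"fn": "arm_command", "kwargs": {
  "plan": [
    [[0.95,-1.2,0],[0,0,0.1],1],
    [[0.95,-1.2,0],[0,0,0.1],1],
    [[0.95,-1.2,0.5],[0,0,0.1],1],
    [[0.95,-1.2,1],[0,0,0.1],1],
    [[0.95,-1.2,1],[0,0,0.1],1]
  ]
}}

```text
time_s: 15.72
eef_pos: [0.4816, -0.0054, 0.0927]
eef_rot: [-0.0, 0.977, 0.212, -0.0]
force: [-0.2, -1.1, -0.6]
grip_width: 0.0262
grip_force: 59.5
```

```bash
python3 - <<'E'
from cell import telemetry,imaging
from h import *
s=telemetry.state(); print(s['eef_pos'],s['grip_width']); go(s,[.479,-.005,.056],32.5-98.2)
im=imaging.grab_frame('wrist'); cv2.imwrite('pics/w10.png',im[:,:,::-1])
E
```

```text
[ 0.48160914 -0.00544061  0.0926702 ] 0.02616096903934
t 15.72 psi now -65.6 q7 -1.01 shift [-0.22 -0.15  3.67] turn [-0.     0.001  0.003] rows>= 1
```

View pics/w10.png

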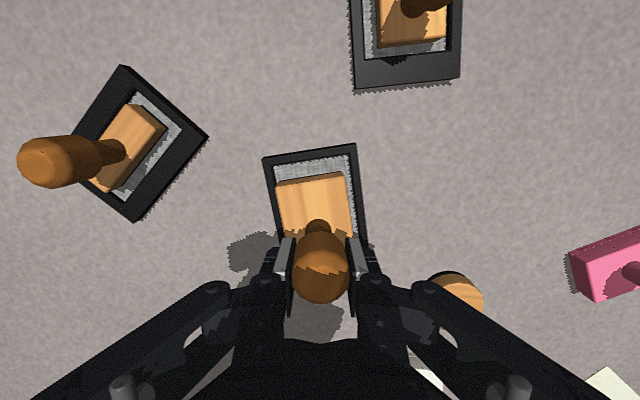

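Rest back edge (263,158) to (356,144), foot back edge (277,185) to (347,173): they are parallel. I'll check the centring.

```bash
python3 - <<'E'
from cell import imaging
from h import *
p=imaging.camera_params('wrist')
for e,z,L in (([(263,158),(356,144)],.012,.048),([(277,185),(347,173)],.0927-.0506+.021,.033)):
    q=plane(p,e,z);d=q[1]-q[0];print(np.linalg.norm(d),np.degrees(np.arctan2(d[1],d[0])),q.mean(0)+L*np.array([d[1],-d[0]])/np.linalg.norm(d))
E
```

```text
0.07190981529716217 -57.099601082897564 [ 0.47776738 -0.00638482]
0.0431097944360848 -55.66683636955663 [ 0.48309312 -0.00604416]
```

Emit:
{"fn": "arm_command", "kwargs": {
  "plan": [
    [[-0.2,-0.15,0.5],[0,0,0],1],
    [[-0.2,-0.15,1.5],[0,0,0],1],
    [[-0.2,-0.15,2.4],[0,0,0],1],
    [[-0.2,-0.15,3],[0,0,0],1],
    [[-0.2,-0.15,3.4],[0,0,0],1],
    [[-0.2,-0.15,3.7],[0,0,0],1],
    [[-0.2,-0.15,3.7],[0,0,0],1],
    [[-0.2,-0.15,3.7],[0,0,0],1]
  ]
}}

```text
time_s: 16.43
eef_pos: [0.4797, -0.0045, 0.0561]
eef_rot: [0.0, 0.978, 0.211, -0.0]
force: [-0.6, -0.5, -0.9]
grip_width: 0.026
grip_force: 59.3
```

Emit:
{"fn": "arm_command", "kwargs": {
  "plan": [
    [[0,0,0.12],[0,0,0],1],
    [[0,0,0.12],[0,0,0],1],
    [[0,0,0.12],[0,0,0],0.4],
    [[0,0,0.12],[0,0,0],0.2],
    [[0,0,0.12],[0,0,0],0],
    [[0,0,0.12],[0,0,0],-0.2],
    [[0,0,0.12],[0,0,0],-0.4],
    [[0,0,-2],[0,0,0],-0.4],
    [[0,0,-6],[0,0,0],-0.4],
    [[0,0,-10],[0,0,0],-0.4]
  ]
}}

```text
time_s: 17.27
eef_pos: [0.4783, -0.0048, 0.1564]
eef_rot: [0.001, 0.978, 0.211, -0.002]
force: [0.8, 1.2, -0.3]
grip_width: 0.0596
grip_force: 0.0
```

```bash
python3 - <<'E'
from cell import telemetry,imaging
from h import *
s=telemetry.state(); print(s['eef_pos'],s['grip_width']); 
for a in (-20,-60): go(s,[.4495,-.1495,.14],a)
im=imaging.grab_frame('wrist'); cv2.imwrite('pics/w11.png',im[:,:,::-1])
t=imaging.camera_params('top'); print('white',plane(t,(373.5,256.5),.082))
E
```

```text
[ 0.47826075 -0.00482717  0.15639208] 0.05958825490184639
t 17.27 psi now -65.7 q7 -1.09 shift [-8.57 12.    1.68] turn [-0.001  0.004 -0.797] rows>= 7
t 17.27 psi now -65.7 q7 -1.09 shift [-8.57 12.    1.68] turn [ 0.     0.004 -0.099] rows>= 4
white [[ 0.35598816 -0.16240275]]
```

View pics/w11.png

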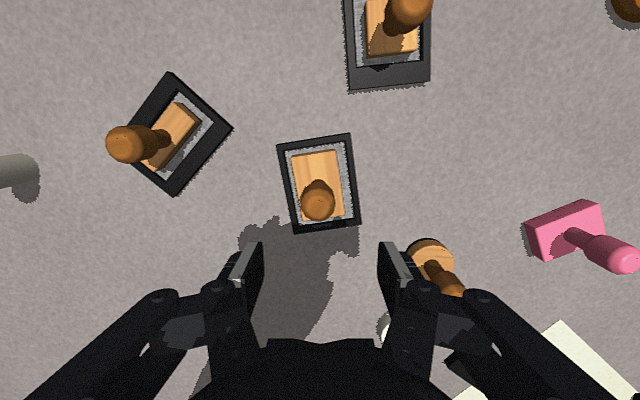

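The broad stamp is seated in its recess at (318,185). My picture views are used up, so I'll check the round stamp numerically.

Emit:
{"fn": "arm_command", "kwargs": {
  "plan": [
    [[-2.3,3.2,0],[0,0,-0.1],-0.4],
    [[-4.6,6.4,0],[0,0,-0.1],-0.4],
    [[-6.9,9.6,0],[0,0,-0.1],-0.4],
    [[-8.6,12,0.5],[0,0,-0.1],-0.4],
    [[-8.6,12,1.7],[0,0,-0.1],-0.4],
    [[-8.6,12,1.7],[0,0,-0.1],-0.4],
    [[-8.6,12,1.7],[0,0,-0.1],-0.4]
  ]
}}

```text
time_s: 17.9
eef_pos: [0.4504, -0.1487, 0.1389]
eef_rot: [-0.0, 0.966, 0.259, -0.001]
force: [0.6, -0.6, 0.8]
grip_width: 0.0597
grip_force: 0.0
```

```bash
python3 - <<'E'
from cell import telemetry,imaging
from h import *
s=telemetry.state(); print(s['eef_pos'],s['grip_width'])
p=imaging.camera_params('wrist'); im=imaging.grab_frame('wrist')
hsv,wood,_=masks(im); m=np.zeros_like(wood); m[130:250,265:375]=wood[130:250,265:375]
dark=m*(hsv[...,2]<150)
for n,k in (('wood',m),('dark',dark)):
    c=max(cv2.findContours(k,0,2)[0],key=cv2.contourArea); print(n,cv2.boundingRect(c),cv2.contourArea(c))
x,y,w,h=cv2.boundingRect(max(cv2.findContours(m,0,2)[0],key=cv2.contourArea))
print('foot back point',plane(p,(x+w/2,y),.021),'knob bottom',plane(p,(x+w/2,y+h),.076))
go(s,[.4495,-.1495,.045],-60)
E
```

```text
[ 0.45037411 -0.1487217   0.13887475] 0.059677272650288216
wood (293, 166, 53, 67) 2504.0
dark (298, 187, 40, 46) 1217.0
foot back point [[ 0.47193562 -0.13595266]] knob bottom [[ 0.43609761 -0.15682146]]
t 17.9 psi now -59.9 q7 -0.64 shift [-0.1   0.03  9.39] turn [-0.001  0.001  0.001] rows>= 3
```

Emit:
{"fn": "arm_command", "kwargs": {
  "plan": [
    [[-0.05,0,4],[0,0,0],-0.4],
    [[-0.05,0,7.5],[0,0,0],-0.4],
    [[-0.05,0,9.3],[0,0,0],-0.4],
    [[-0.05,0,9.3],[0,0,0],-0.4],
    [[-0.05,0,9.3],[0,0,0],-0.4],
    [[-0.05,0,9.3],[0,0,0],0.3],
    [[-0.05,0,9.3],[0,0,0],1],
    [[-0.05,0,9.3],[0,0,0],1],
    [[-0.05,0,9.3],[0,0,0],1],
    [[-0.05,0,9.3],[0,0,0],1]
  ]
}}

```text
time_s: 18.78
eef_pos: [0.4517, -0.1492, 0.0478]
eef_rot: [0.0, 0.966, 0.26, 0.001]
force: [-1.0, 1.8, 6.7]
grip_width: 0.0261
grip_force: 58.5
```

Emit:
{"fn": "arm_command", "kwargs": {
  "plan": [
    [[0,0,0],[0,0,0],1],
    [[0,0,0],[0,0,0],1],
    [[0,0,-3],[0,0,0],1],
    [[0,0,-6],[0,0,0],1],
    [[0,0,-10],[0,0,0],1],
    [[0,0,-13],[0,0,0],1],
    [[0,0,-14],[0,0,0],1],
    [[0,0,-14],[0,0,0],1]
  ]
}}

```text
time_s: 19.45
eef_pos: [0.4522, -0.1497, 0.1894]
eef_rot: [0.0, 0.966, 0.26, 0.003]
force: [0.3, 0.8, -0.9]
grip_width: 0.0263
grip_force: 59.6
```

```bash
python3 - <<'E'
from cell import telemetry
from h import *
s=telemetry.state(); print(s['eef_pos']); go(s,[.367,-.294,.1],-60)
E
```

```text
[ 0.45222    -0.14974014  0.18936188]
t 19.45 psi now -59.9 q7 -0.7 shift [-14.66   8.19   8.87] turn [ 0.002 -0.006  0.002] rows>= 5
```

Emit:
{"fn": "arm_command", "kwargs": {
  "plan": [
    [[-3.4,1.9,0],[0,0,0],1],
    [[-6.8,3.8,0],[0,0,0],1],
    [[-10.2,5.7,0],[0,0,0],1],
    [[-13,7.3,0],[0,0,0],1],
    [[-14.7,8.2,1],[0,0,0],1],
    [[-14.7,8.2,4],[0,0,0],1],
    [[-14.7,8.2,7],[0,0,0],1],
    [[-14.7,8.2,8.8],[0,0,0],1],
    [[-14.7,8.2,8.8],[0,0,0],1],
    [[-14.7,8.2,8.8],[0,0,0],1]
  ]
}}

```text
time_s: 20.28
eef_pos: [0.3627, -0.2936, 0.097]
eef_rot: [-0.001, 0.966, 0.259, -0.002]
force: [0.1, -1.1, -0.8]
grip_width: 0.0263
grip_force: 59.5
```

```bash
python3 - <<'E'
from cell import telemetry,imaging
from h import *
s=telemetry.state(); print(s['eef_pos'],s['grip_width']); go(s,[.367,-.294,.053],-60)
E
```

```text
[ 0.36269668 -0.29360224  0.09701087] 0.026314661106853477
t 20.28 psi now -60.0 q7 -0.18 shift [0.37 0.26 4.4 ] turn [-0.003  0.003  0.   ] rows>= 2
```

Emit:
{"fn": "arm_command", "kwargs": {
  "plan": [
    [[0.35,0.2,0.5],[0,0,0],1],
    [[0.35,0.2,1.5],[0,0,0],1],
    [[0.35,0.2,2.6],[0,0,0],1],
    [[0.35,0.2,3.5],[0,0,0],1],
    [[0.35,0.2,4],[0,0,0],1],
    [[0.35,0.2,4.3],[0,0,0],1],
    [[0.35,0.2,4.3],[0,0,0],1],
    [[0.35,0.2,4.3],[0,0,0],1]
  ]
}}

```text
time_s: 20.95
eef_pos: [0.3681, -0.2942, 0.0553]
eef_rot: [0.0, 0.966, 0.259, -0.0]
force: [1.1, 0.1, -0.6]
grip_width: 0.0259
grip_force: 59.5
```

Emit:
{"fn": "arm_command", "kwargs": {
  "plan": [
    [[0,0,0.1],[0,0,0],1],
    [[0,0,0.22],[0,0,0],1],
    [[0,0,0.22],[0,0,0],1],
    [[0,0,0.22],[0,0,0],0.4],
    [[0,0,0.22],[0,0,0],0.2],
    [[0,0,0.22],[0,0,0],0],
    [[0,0,0.22],[0,0,0],-0.2],
    [[0,0,0.22],[0,0,0],-0.4],
    [[0,0,-2],[0,0,0],-0.4],
    [[0,0,-6],[0,0,0],-0.4]
  ]
}}

```text
time_s: 21.78
eef_pos: [0.366, -0.2923, 0.113]
eef_rot: [-0.002, 0.966, 0.26, -0.003]
force: [1.1, 0.4, 0.4]
grip_width: 0.0594
grip_force: 0.0
```

Emit:
{"fn": "arm_command", "kwargs": {
  "plan": [
    [[0,0,-4],[0,0,0],-0.4],
    [[0,0,-6],[0,0,0],-0.4],
    [[0,0,-6],[0,0,0],-0.4],
    [[0,0,-6],[0,0,0],-0.4]
  ]
}}

```text
time_s: 22.12
eef_pos: [0.3692, -0.2941, 0.1763]
eef_rot: [0.0, 0.966, 0.26, 0.001]
force: [0.0, -0.7, -0.0]
grip_width: 0.0601
grip_force: 0.0
```

```bash
python3 - <<'E'
from cell import telemetry,imaging
from h import *
s=telemetry.state(); print(s['eef_pos'],s['grip_width'])
p=imaging.camera_params('wrist'); im=imaging.grab_frame('wrist'); cv2.imwrite('pics/w12.png',im[:,:,::-1])
hsv,wood,_=masks(im); m=np.zeros_like(wood); m[130:240,265:375]=wood[130:240,265:375]
x,y,w,h=cv2.boundingRect(max(cv2.findContours(m,0,2)[0],key=cv2.contourArea)); print(x,y,w,h)
X=rot(s).as_matrix()[:2,0]
print('from foot',plane(p,(x+w/2,y),.026)-.025*X,'from knob',plane(p,(x+w/2,y+h),.081)+.014*X, 'foot width', np.linalg.norm(np.diff(plane(p,[(x,y+12),(x+w,y+12)],.026),axis=0)))
# rest black pixels outline
V=im.max(2); b=np.zeros_like(wood); b[100:242,230:410]=(V[100:242,230:410]<70)
c=max(cv2.findContours(b,0,1)[0],key=cv2.contourArea); r=cv2.minAreaRect(plane(p,c[:,0],.012).astype(np.float32)*1000); print('rest',np.round(r[0]),np.round(r[1]),r[2])
E
```

```text
[ 0.36920094 -0.29414667  0.1763139 ] 0.06012415328529286
294 163 48 57
from foot [[ 0.36639385 -0.29406548]] from knob [[ 0.36510996 -0.29502206]] foot width 0.049210307415227014
rest [ 351. -291.] [ 74. 128.] 75.39045715332031
```

```bash
python3 -c "
from cell import workorder
print(workorder.close_job())"
```

```text
the job is handed in; nothing more can be done
None
```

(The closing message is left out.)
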